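Unlatch the storage case and hold its gate wide open

TASK

Open the grey storage case for me: swing the cam lever on its roof round to free the left catch, squeeze the pins of the left catch together, then those of the right catch, and swing the barred gate out past its detent until it stands about square to the front or wider. The gate springs back, so finish while still holding it wide open, steady, with the fingers on it; leave the things on and around the case where they are.

Things in the scene. Friction and masses are not known exactly. Their poses are not given: they have to be found in the camera images.
- case: grey metal case fixed on the desk, 150 mm deep (x), 250 wide (y), roof at z = 100; origin at the centre of its underside, x from front to back, y to its left, z up. Barred gate in front; on the roof two peg-like catches that hook lugs of the gate, a cam lever between them, an eraser. All on the roof stays below z = 116 but the catch pins (top 148), cam knob (142) and gate post (156)
- cam_knob (a point): grip point, z = 130 mm, of the cam lever's upright round knob, 12 mm thick, z = 106 to 142; it swings level on a 45 mm handle about an upright pivot at (-0.015, 0.021) in the case frame
- cam (a joint): angle of the cam lever (rad): 0 to 0.25 at the start (locks the left catch; handle points to the back right), grows counter-clockwise seen from above, freed from 1.2 (handle to the back left), stop 1.65; stiff (1.5 N at the knob), stays where it is left. In the case frame the handle points at angle joint - 1.035 from the x axis
- left_catch_mid (a point): point half-way between the two upright pins of the left catch, on the case roof, 14 mm below the pins' tops; at (-0.020, 0.080, 0.134) in the case frame. Pins 12 mm thick, 36 mm apart centre to centre along the case y axis (48 mm over both, 24 mm when squeezed together). Locked until the cam lever is freed
- right_catch_mid (a point): point half-way between the two upright pins of the right catch, on the case roof, 14 mm below the pins' tops; at (-0.020, -0.040, 0.134) in the case frame. Pins 12 mm thick, 36 mm apart centre to centre along the case y axis (48 mm over both, 24 mm when squeezed together). Barred until the left one is squeezed
- left_catch_l (a joint): turn of the left jaw of the left catch (rad): 0 closed, grows as its pin, 34 mm from its pivot, is pushed towards the other pin; the pins meet at about 0.36 each, stop 0.44; its hook clears the gate lug from 0.2, and 0.24 or more is released; stiff (about 2 N at the pin), no return spring, stays where it is left
- left_catch_r (a joint): turn of the right jaw of the left catch (rad): 0 closed, grows as its pin, 34 mm from its pivot, is pushed towards the other pin; the pins meet at about 0.36 each, stop 0.44; its hook clears the gate lug from 0.2, and 0.24 or more is released; stiff (about 2 N at the pin), no return spring, stays where it is left
- right_catch_l (a joint): turn of the left jaw of the right catch (rad): 0 closed, grows as its pin, 34 mm from its pivot, is pushed towards the other pin; the pins meet at about 0.36 each, stop 0.44; its hook clears the gate lug from 0.2, and 0.24 or more is released; stiff (about 2 N at the pin), no return spring, stays where it is left
- right_catch_r (a joint): turn of the right jaw of the right catch (rad): 0 closed, grows as its pin, 34 mm from its pivot, is pushed towards the other pin; the pins meet at about 0.36 each, stop 0.44; its hook clears the gate lug from 0.2, and 0.24 or more is released; stiff (about 2 N at the pin), no return spring, stays where it is left
- gate_post (a point): grip point of the upright round steel post on the gate's top rail, 16 mm thick, z = 96 to 156 mm (this point at 136 mm), 133 mm from the hinge axis, 12 mm in front of the gate's mid plane; it can turn between the fingers as the gate swings
- gate_hinge (a point): point on the gate's upright hinge axis at the height of the gate_post point; the hinge is at the right front corner of the case, (-0.082, -0.112) in the case frame; the gate is 230 mm long, 11 mm thick
- gate (a joint): angle of the gate (rad): 0 closed, grows as it swings out towards the front (counter-clockwise from above), 1.57 square to the front, stop 1.75. A closing spring pulls with 0.5 N at the post closed to 2 N wide open; a sprung detent resists between 0.54 and 1.06 (up to about 5 N at the post). Let go, the gate falls back to about 1.05 or shut
- tissue_tape: bystander: roll of cream tape, 62 mm wide, 18 mm high, on the desk left of the case; origin at the centre of its underside
- weight_1: bystander: brown leather press weight 45x65x34 mm, on the desk at the left front; origin at the centre of its underside
- petri_dish: bystander: round dish, 60 mm wide, 14 mm high, on the desk right of the case; origin at the centre of its underside
- loupe: bystander: folding loupe 58x33x14 mm, on the desk at the right front; origin at the centre of its underside
- usb_stick: bystander: red USB stick 18x51x8 mm, on the desk right of the case; origin at the centre of its underside
- eraser: bystander: block eraser 19x42x12 mm, on the roof's right back corner; origin at the centre of its underside

How it is judged:
By the outcome, as a careful person would: the job done as asked, in the order asked, and still so for the second after the job is handed in, while the arm keeps its last pose, push and grip.
It also fails if it takes over 69 s, if anything falls off the work surface, if the arm or the gripper's body presses on something with over 40 N, if the wrist force passes 120 N, or if a joint passes its speed limit or range.

ROBOT

A 7-joint arm with a two-finger parallel gripper is mounted at the origin on the work surface; the furniture and walls round the work are solid. World frame = base frame: x ahead of the robot, y to its left, z up, the work surface at z = 0. Lengths are in m, angles in rad, forces in N, time in s.
With the tool pointing down it reaches from about 0.4 to 0.85 m from the base axis. Payload 10.4 kg.
Tool frame: the origin (TCP) lies on the centre line of the jaws, within the pads' length; the fingertips stand 11 mm ahead of it and the grasp point (between the pads) lies 8 mm behind it (manip.finger_overhang is the distance from the TCP to the fingertips, in m); z points along the fingers, y is the line along which they close (so a half turn about z gives the same grasp; the last joint's range is limited). The gripper opens to 85 mm and grips with 20 to 120 N. Pads are 22 mm wide; open, the fingers measure 114 mm over their backs; the gripper's body (76 mm by 85 mm) begins 54 mm behind the grasp point. The pads swing forward as they close: fully open they stand 13 mm farther back than shut.
Start: joints at [-1.372, 0.332, -0.065, 1.46, 0.022, 1.35, -0.088], TCP at [0.137, 0.61, 0.242] pointing down, gripper open.
Joint ranges: [-2.6, 2.6], [-0.5, 2.12], [-1.47, 1.34], [0.16, 2.42], [-1.27, 4.41], [0.06, 2.06], [-2.6, 2.6]. Speed limits (rad/s): [2.22, 2.22, 2.79, 2.79, 3.14, 3.14, 3.14].

INTERFACE

Orientations are given as a unit quaternion [x, y, z, w].
In Python, from workcell import manip, imaging, workorder gives the robot as it stands.
- The arm moves only by the tool jog_arm, never from a script. Its argument "deltas" is a list of rows, each an object with "gripper": the opening, from 0 (shut) to 1 (fully open); "offset": the shift along the tool's x, y, z in m, a list of three; "rotation": the turn, a rotation vector about the tool's x, y, z in degrees, a list of three. In form: [{"gripper": gripper, "offset": [tx, ty, tz], "rotation": [ax, ay, az]}, ...]. A call has 1 to 20 rows; each row shifts and turns the commanded pose from where the row before left it, along the tool's axes as they then stand; what a row does not reach is not made up. A row lasts 1/10 s, in which the tool goes at most 50 mm and 8.59 degrees, less where a joint would pass 70% of its speed; a pose out of reach is approached as far as the arm can. A call with a gripper value outside its range is refused whole. The fingers move at their own pace and stop on an object; "newtons" is the grip in N (left out, the last holds). Time passes only in rows, so rows that do not move let the fingers close. It gives the time, the measured TCP pose, the force, the opening and the grip force at its end, in the units of the state.
- manip.get_obs(): the state, without advancing time (a new reading comes with each control period).
- imaging.camera(name): name is "side" or "top" or "wrist"; returns the picture (420x560x3 uint8, blue, green, red); there is no depth.
- imaging.camera_model(name): a dict with "camera_matrix" (3x3 intrinsics, pixels), "k1" (the pictures are not rectified: a ray, as slopes to the right and down, at radius r is drawn at 1 + k1 r^2 times it, then the intrinsics apply), "world_to_cam" (4x4, takes a point from world to camera coordinates); the wrist camera has in their place "hand_eye" (4x4, takes a point from camera to tool coordinates, whose origin is the TCP and whose axes are the flange's). Camera axes: x right, y up, looking along -z (the intrinsics and any distortion apply to the point x, -y, -z); pixel columns grow to the right and rows downward; lengths in m; the calibration is good to about 2 mm. A picture is of the moment at which its call begins: read the wrist's pose just before it. camera_model takes no time and is no camera call.
- workorder.hand_in(): hands the job in; it is judged then, once.
The state is a dict: "clock": time; "joint_pos": joint angles; "joint_velocities": joint speeds; "tau": joint torques, N m; "position": TCP position; "ee_rot": TCP orientation; "ft_force": force on the tool from outside, world axes, zero at the start; "torque": the same for the moment, N m; "grip_width": opening from 0.0 (shut) to 1.0 (fully open); "grasp_force": force on a finger pad.
Only numpy, scipy, OpenCV 4.12 (cv2) and the standard library are available. Lean on these libraries where they do the work, as an engineer would, in place of code of your own. Each camera call takes 0.05 s, during which the arm holds its last target. There are 200 camera calls.

## Working session

There is one attempt and no reset: what is moved stays moved. The work goes in short steps, Python scripts to look and compute and a tool call to move; the robot and the scene stay as the last step left them, time stands still between calls to the robot, and variables do not carry over. Pictures are saved under pics/ and viewed, at most 10 in all, crops included, and the job is handed in when it is done.

Besides the shell and the picture viewer there is one more tool, called by a JSON object that holds its "api" and its "payload". jog_arm: Moves the arm, as the interface text tells. Its arguments: {"type":"object","properties":{"deltas":{"type":"array","items":{"type":"object","properties":{"gripper":{"type":"number"},"offset":{"type":"array","items":{"type":"number"}},"rotation":{"type":"array","items":{"type":"number"}}}}},"newtons":{"type":"number"}},"required":["deltas"]}

```bash
ls; mkdir -p pics; python3 - <<'E'
from workcell import manip, imaging
import cv2
o=manip.get_obs(); print(o)
print(manip.finger_overhang)
for n in ("top","side"):
    cv2.imwrite(f"pics/{n}0.png",imaging.camera(n)); print(n,imaging.camera_model(n))
print(imaging.camera_model("wrist"))
E
```

```text
pics
{'clock': 0.0, 'joint_pos': array([-1.37160338,  0.33286913, -0.06474607,  1.46093301,  0.02159723,
        1.34989235, -0.0885123 ]), 'joint_velocities': array([-0.00032423, -0.00070176, -0.00125859,  0.00112098, -0.00109946,
       -0.00193361, -0.00063809]), 'tau': array([ 3.89189936e-04, -6.25454092e+01,  4.94465546e-02, -3.91611564e+01,
        1.62970321e-02,  9.93910013e-03, -2.00865986e-05]), 'position': array([0.13738534, 0.60934922, 0.24152171]), 'ee_rot': array([ 1.10643712e-01,  9.93859887e-01, -7.01006873e-04, -5.43319705e-05]), 'ft_force': array([0.60000433, 0.9117604 , 0.77207879]), 'torque': array([-0.04154675,  0.02142092,  0.01125145]), 'grasp_force': 0.0, 'grip_width': 0.9986410540632781}
0.011
top {'camera_matrix': array([[388.0766618 ,   0.        , 286.27158515],
       [  0.        , 388.0766618 , 206.28897111],
       [  0.        ,   0.        ,   1.        ]]), 'k1': -0.04219125250993438, 'world_to_cam': array([[-0.10589563, -0.99437391,  0.00257734, -0.06703621],
       [ 0.97080802, -0.10282432,  0.21670014, -0.61532421],
       [-0.21521595,  0.02544
[... 417 characters left out ...]
587086,  0.2139106 ],
       [ 0.81547273,  0.13087252,  0.56380548, -1.5714264 ],
       [ 0.        ,  0.        ,  0.        ,  1.        ]])}
{'camera_matrix': array([[326.18850846,   0.        , 279.57726609],
       [  0.        , 326.18850846, 208.21709549],
       [  0.        ,   0.        ,   1.        ]]), 'k1': -0.03344291410019121, 'hand_eye': array([[-4.24119269e-04,  9.63143277e-01,  2.68988565e-01,
         6.89315580e-02],
       [ 9.99999760e-01,  2.61001519e-04,  6.42173424e-04,
         6.08694788e-04],
       [ 5.48298592e-04,  2.68988773e-01, -9.63143156e-01,
        -1.30885512e-01],
       [ 0.00000000e+00,  0.00000000e+00,  0.00000000e+00,
         1.00000000e+00]])}
```

View pics/top0.png

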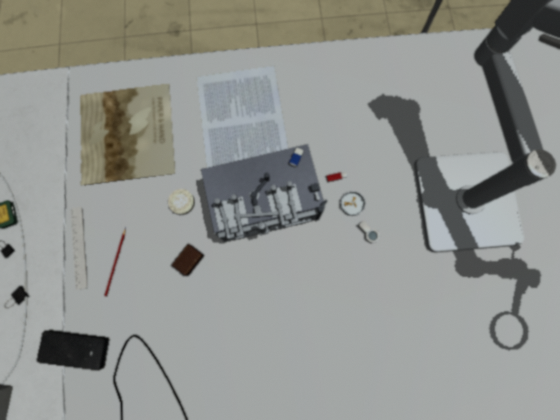

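View pics/side0.png

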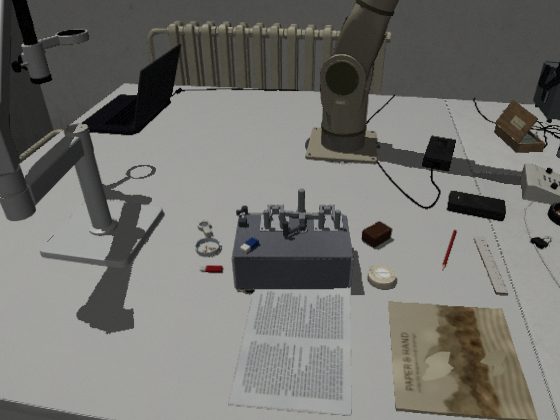

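Top view: the case's front faces the robot, with roof corners near (202,165), (316,147), (323,213), (215,240). The side view looks from behind. Next I'll zoom in on both for pixel positions.

```bash
python3 - <<'E'
import cv2,numpy as np
a=cv2.imread("pics/top0.png")[135:250,190:335]; b=cv2.imread("pics/side0.png")[180:300,225:365]
A=cv2.resize(a,None,fx=5,fy=5,interpolation=cv2.INTER_CUBIC)
B=cv2.resize(b,None,fx=5,fy=5,interpolation=cv2.INTER_CUBIC)
cv2.imwrite("pics/topz.png",A);cv2.imwrite("pics/sidez.png",B)
E
```

```text
(no output)
```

View pics/topz.png

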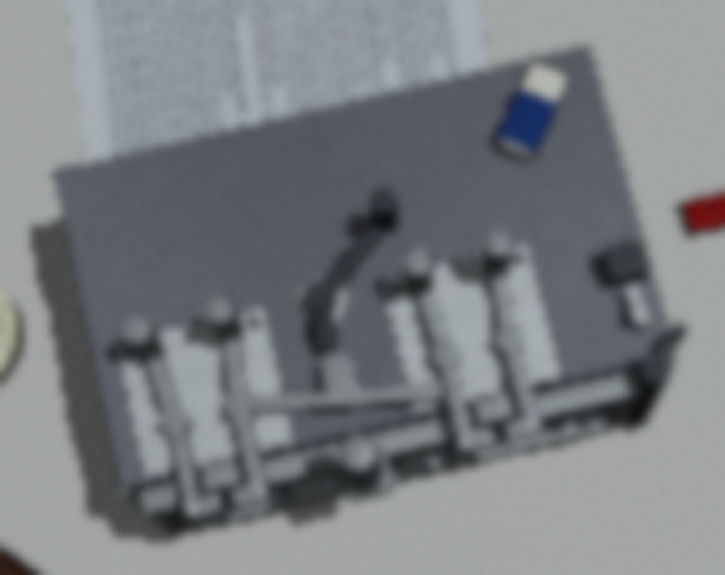

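View pics/sidez.png

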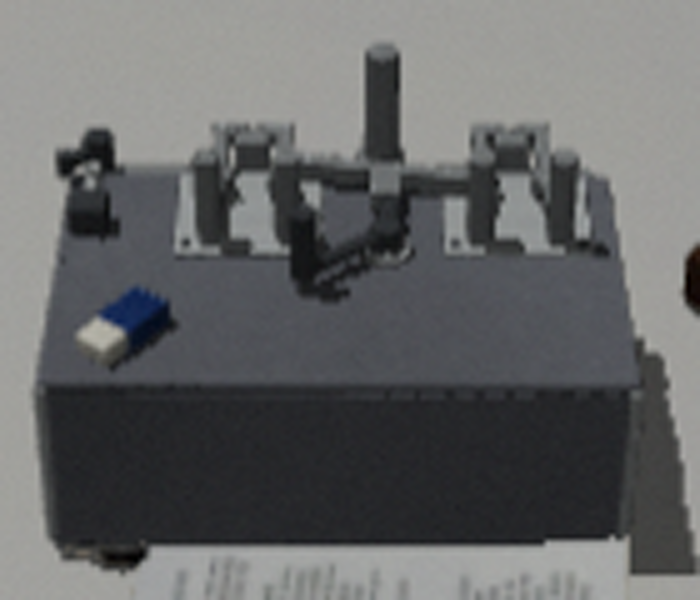

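Zooms: pin tops lie at (137,330), (220,310), (418,262), (500,245) in the top zoom and (566,157), (482,157), (287,157), (205,157) in the side zoom. The knob top is at (383,200) in the top zoom and (302,213) in the side zoom. I'll fit the case pose from these.

```bash
cat > h.py <<'E'
import numpy as np
from scipy.spatial.transform import Rotation as R
from workcell import manip, imaging
def proj(m,T,P):
    c=T[:3,:3]@np.asarray(P)+T[:3,3]; u=np.array([c[0],-c[1]])/-c[2]
    u=u*(1+m["k1"]*(u@u)); K=m["camera_matrix"]; return K[:2,:2]@u+K[:2,2]
def case2w(p,P):
    c,s=np.cos(p[2]),np.sin(p[2]); return np.array([p[0]+c*P[0]-s*P[1],p[1]+s*P[0]+c*P[1],P[2]])
def knob(a,z=.142): return np.array([-.015+.045*np.cos(a-1.035),.021+.045*np.sin(a-1.035),z])
def post(g,z=.156):  # case frame
    d=np.array([-np.sin(g),np.cos(g)]); n=np.array([-np.cos(g),-np.sin(g)])
    L=np.sqrt(.133**2-.012**2)
    return np.r_[np.array([-.082,-.112])+L*d+.012*n, z]
E
cat > fit.py <<'E'
from h import *
from scipy.optimize import least_squares
pts={'ll':(-.02,.098,.148),'lr':(-.02,.062,.148),'rl':(-.02,-.022,.148),'rr':(-.02,-.058,.148),'bl':(.075,.125,.1),'br':(.075,-.125,.1)}
top=dict(ll=(137,330),lr=(220,310),rl=(418,262),rr=(500,245),bl=(57,170),br=(588,45),k=(383,200))
side=dict(ll=(566,157),lr=(482,157),rl=(287,157),rr=(205,157),bl=(640,382),br=(38,385),k=(302,213),post=(382,50))
M={n:imaging.camera_model(n) for n in("top","side")}
def res(p,full=False):
    r=[];nm=[]
    for n,d,o in(("top",top,(190,135)),("side",side,(225,180))):
        for k,v in d.items():
            P=knob(p[3]) if k=='k' else post(0) if k=='post' else pts[k]
            e=proj(M[n],M[n]["world_to_cam"],case2w(p,P))-(np.array(v)/5-.4+o); r.append(e);nm.append((n,k,e.round(1)))
    return nm if full else np.ravel(r)
s=least_squares(res,[.75,.1,.2,.1],loss='soft_l1')
print(s.x); [print(*x) for x in res(s.x,True)]
E
python3 fit.py
```

```text
[ 0.6467092  -0.08159116  0.13984061  0.11429351]
top ll [-0.2  0.5]
top lr [0.1 0.4]
top rl [-0.2  0.5]
top rr [ 0.1 -0.1]
top bl [-0.9  0.3]
top br [ 0.5 -0.1]
top k [-0.   0.2]
side ll [-0.4  0.4]
side lr [-0.2  0.3]
side rl [0.  0.3]
side rr [-0.2  0.3]
side bl [0.3 0.9]
side br [-0.7 -0. ]
side k [0.1 0.1]
side post [0.1 0.4]
```

```bash
cat > st.py <<'E'
from h import *
C=np.array([.6467,-.0816,.1398])
def tocase(P):
    d=np.array(P)-[C[0],C[1],0]; return R.from_euler('z',-C[2]).apply(d)
def state():
    o=manip.get_obs(); r=R.from_quat(o['ee_rot']).as_matrix()
    want=np.array([[-1,0,0],[0,1,0],[0,0,-1]]).T
    W=R.from_euler('z',C[2]).as_matrix()@np.diag([-1,1,-1])
    rot=R.from_matrix(r.T@W).as_rotvec(degrees=True)
    print('t',o['clock'],'case',tocase(o['position']).round(4),'rot needed',rot.round(2),'F',o['ft_force'].round(1),'grip',round(o['grip_width'],3),round(o['grasp_force'],1),'j',o['joint_pos'].round(2))
E
python3 - <<'E'
from st import *
state(); print(knob(C[2]*0+.114),knob(1.4),post(0),post(1.6))
m=imaging.camera_model('top');T=m['world_to_cam'];K=m['camera_matrix']
for n,uv in dict(loupe=(370,233),weight=(187,260),petri=(351,204),usb=(336,177)).items():
    d=np.r_[(np.array(uv)-K[:2,2])/K[0,0],0]; d=np.array([d[0],-d[1],-1]); d=T[:3,:3].T@d; c=-T[:3,:3].T@T[:3,3]
    P=tocase(c-d*(c[2]-.01)/d[2]); print(n,P.round(3),np.hypot(P[0]+.082,P[1]+.112).round(3))
E
```

```text
t 0.1 case [-0.4081  0.7552  0.2416] rot needed [-7.000e-02 -1.000e-02 -2.072e+01] F [-0.2  0.1 -0.3] grip 1.001 0.0 j [-1.37  0.33 -0.06  1.46  0.02  1.35 -0.09]
[ 0.01222609 -0.01482932  0.142     ] [0.02703557 0.03706272 0.142     ] [-0.094       0.02045754  0.156     ] [-0.21405067 -0.12786258  0.156     ]
loupe [-0.148 -0.226  0.01 ] 0.132
weight [-0.105  0.212  0.01 ] 0.325
petri [-0.069 -0.201  0.01 ] 0.09
usb [ 0.006 -0.184  0.01 ] 0.114
```

{"api": "jog_arm", "payload": {"deltas": [{"gripper": 0.6,"offset": [0,0,0],"rotation": [0,0,-6.9]},{"gripper": 0.6,"offset": [0,0,0],"rotation": [0,0,-6.9]},{"gripper": 0.6,"offset": [-0.01,-0.02,0],"rotation": [0,0,-6.9]},{"gripper": 0.6,"offset": [-0.024,-0.044,0.003],"rotation": [0,0,0]},{"gripper": 0.6,"offset": [-0.024,-0.044,0.003],"rotation": [0,0,0]},{"gripper": 0.6,"offset": [-0.024,-0.044,0.003],"rotation": [0,0,0]},{"gripper": 0.6,"offset": [-0.024,-0.044,0.003],"rotation": [0,0,0]},{"gripper": 0.6,"offset": [-0.024,-0.044,0.003],"rotation": [0,0,0]},{"gripper": 0.6,"offset": [-0.024,-0.044,0.003],"rotation": [0,0,0]},{"gripper": 0.6,"offset": [-0.024,-0.044,0.003],"rotation": [0,0,0]},{"gripper": 0.6,"offset": [-0.024,-0.044,0.003],"rotation": [0,0,0]},{"gripper": 0.6,"offset": [-0.024,-0.044,0.003],"rotation": [0,0,0]},{"gripper": 0.6,"offset": [-0.024,-0.044,0.003],"rotation": [0,0,0]},{"gripper": 0.6,"offset": [-0.024,-0.044,0.003],"rotation": [0,0,0]},{"gripper": 0.6,"offset": [-0.024,-0.044,0.003],"rotation": [0,0,0]},{"gripper": 0.6,"offset": [-0.024,-0.044,0.003],"rotation": [0,0,0]},{"gripper": 0.6,"offset": [-0.024,-0.044,0.003],"rotation": [0,0,0]},{"gripper": 0.6,"offset": [-0.024,-0.044,0.003],"rotation": [0,0,0]},{"gripper": 0.6,"offset": [0,0,0],"rotation": [0,0,0]}]}}

```text
clock: 2.0
position: [0.5957, -0.0185, 0.1963]
ee_rot: [-0.066, 0.998, -0.002, -0.0]
ft_force: [-0.2, -0.5, -0.0]
grip_width: 0.596
grasp_force: 0.0
```

```bash
python3 - <<'E'
from st import *; state()
E
```

```text
t 2.0 case [-0.0417  0.0696  0.1963] rot needed [-0.24 -0.07 -0.5 ] F [-0.2 -0.5 -0. ] grip 0.596 0.0 j [-0.45  0.32  0.5   1.63 -0.15  1.24  1.78]
```

```bash
python3 - <<'E'
from st import *; import cv2
o=manip.get_obs(); im=imaging.camera("wrist"); m=imaging.camera_model("wrist")
np.savez("w1.npz",p=o['position'],q=o['ee_rot']); cv2.imwrite("pics/w1raw.png",im)
W=np.eye(4);W[:3,:3]=R.from_quat(o['ee_rot']).as_matrix();W[:3,3]=o['position'];T=np.linalg.inv(W@m["hand_eye"])
im2=cv2.resize(im,(784,588),interpolation=cv2.INTER_CUBIC)
for P in [(-.02,.098,.148),(-.02,.062,.148),(-.02,-.022,.148),(-.02,-.058,.148),knob(.114),post(0)]:
    u=proj(m,T,case2w(C,P)); print(P,u.round(1)); 
    if abs(u).max()<2000: cv2.circle(im2,tuple(int(v*1.4) for v in u),4,(0,0,255),1)
cv2.imwrite("pics/w1.png",im2); state()
E
```

```text
(-0.02, 0.098, 0.148) [326.  272.3]
(-0.02, 0.062, 0.148) [266.4 272.7]
(-0.02, -0.022, 0.148) [129.1 273.1]
(-0.02, -0.058, 0.148) [ 71.8 273. ]
[ 0.01222609 -0.01482932  0.142     ] [150.7 313.5]
[-0.094       0.02045754  0.156     ] [183.5 151.1]
t 2.05 case [-0.0422  0.0732  0.1964] rot needed [-0.12 -0.1  -0.34] F [ 0.2 -0.5  0.1] grip 0.598 0.0 j [-0.46  0.31  0.5   1.63 -0.15  1.24  1.77]
```

View pics/w1.png

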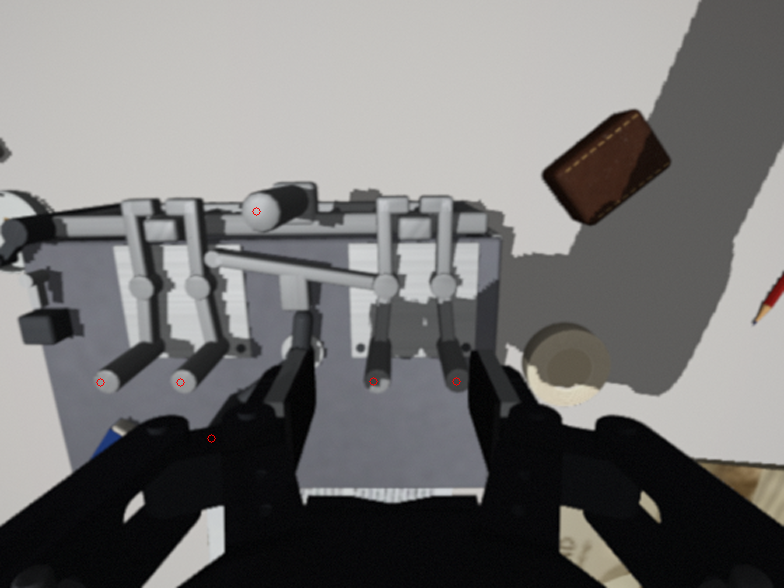

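Pins appear at (108,380), (184,381), (377,381), (458,380), within about 1.5 mm of the prediction. I'll shift the case estimate 1 mm in y and go above the knob.

{"api": "jog_arm", "payload": {"deltas": [{"gripper": 0.5,"offset": [-0.018,-0.029,0],"rotation": [0,0,-0.3]},{"gripper": 0.5,"offset": [-0.018,-0.029,0],"rotation": [0,0,0]},{"gripper": 0.5,"offset": [-0.018,-0.029,0],"rotation": [0,0,0]},{"gripper": 0.5,"offset": [0,0,0],"rotation": [0,0,0]},{"gripper": 0.5,"offset": [0,0,0],"rotation": [0,0,0]}]}}

```text
clock: 2.55
position: [0.6598, -0.0888, 0.1969]
ee_rot: [-0.072, 0.997, 0.0, -0.001]
ft_force: [0.4, 0.5, 0.2]
grip_width: 0.499
grasp_force: 0.0
```

```bash
sed -i 's/-.0816/-.0806/' st.py; python3 - <<'E'
from st import *; state(); import cv2
cv2.imwrite("pics/w2.png",imaging.camera("wrist"))
E
```

```text
t 2.55 case [ 0.0118 -0.01    0.1969] rot needed [ 0.04 -0.06  0.29] F [0.4 0.5 0.2] grip 0.499 0.0 j [-0.3   0.48  0.51  1.43 -0.24  1.3   1.94]
```

View pics/w2.png

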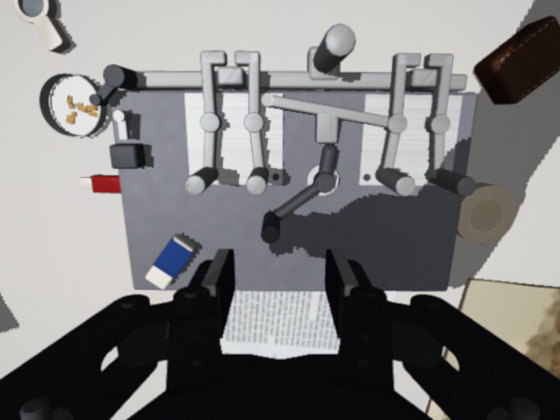

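Knob top is at (271,221), about 4–5 mm to the -y side of the jaw line (column 280), matching the model. I'll shift over, descend and grip.

{"api": "jog_arm", "payload": {"deltas": [{"gripper": 0.5,"offset": [0,-0.004,0.015],"rotation": [0,0,0.2]},{"gripper": 0.5,"offset": [0,0,0.02],"rotation": [0,0,0]},{"gripper": 0.5,"offset": [0,0,0.02],"rotation": [0,0,0]},{"gripper": 0.5,"offset": [0,0,0.015],"rotation": [0,0,0]},{"gripper": 0.5,"offset": [0,0,0],"rotation": [0,0,0]},{"gripper": 0.08,"offset": [0,0,0],"rotation": [0,0,0]},{"gripper": 0.0,"offset": [0,0,0],"rotation": [0,0,0]},{"gripper": 0.0,"offset": [0,0,0],"rotation": [0,0,0]},{"gripper": 0.0,"offset": [0,0,0],"rotation": [0,0,0]},{"gripper": 0.0,"offset": [0,0,0],"rotation": [0,0,0]}], "newtons": 25}}

```text
clock: 3.6
position: [0.6616, -0.0945, 0.1287]
ee_rot: [-0.07, 0.998, -0.001, 0.001]
ft_force: [3.3, -4.4, 1.6]
grip_width: 0.125
grasp_force: 25.8
```

```bash
python3 - <<'E'
from st import *; state()
a=np.linspace(.114,1.42,9); k=np.array([knob(x) for x in a]); print(np.diff(k,axis=0).round(4)[:,:2])
E
```

```text
t 3.6 case [ 0.0129 -0.0158  0.1287] rot needed [-0.08  0.15  0.05] F [ 3.3 -4.4  1.6] grip 0.125 25.8 j [-0.28  0.54  0.5   1.5  -0.27  1.17  1.97]
[[ 0.0055  0.0049]
 [ 0.0046  0.0057]
 [ 0.0036  0.0064]
 [ 0.0025  0.0069]
 [ 0.0014  0.0072]
 [ 0.0002  0.0073]
 [-0.001   0.0073]
 [-0.0022  0.007 ]]
```

{"api": "jog_arm", "payload": {"deltas": [{"gripper": 0.0,"offset": [-0.0055,0.005,0],"rotation": [0,0,0]},{"gripper": 0.0,"offset": [-0.0045,0.0055,0],"rotation": [0,0,0]},{"gripper": 0.0,"offset": [-0.0035,0.0065,0],"rotation": [0,0,0]},{"gripper": 0.0,"offset": [-0.0025,0.007,0],"rotation": [0,0,0]},{"gripper": 0.0,"offset": [-0.0015,0.007,0],"rotation": [0,0,0]},{"gripper": 0.0,"offset": [0,0.0075,0],"rotation": [0,0,0]},{"gripper": 0.0,"offset": [0.001,0.0075,0],"rotation": [0,0,0]},{"gripper": 0.0,"offset": [0.002,0.007,0],"rotation": [0,0,0]},{"gripper": 0.0,"offset": [0,0,0],"rotation": [0,0,0]},{"gripper": 0.0,"offset": [0,0,0],"rotation": [0,0,0]}]}}

```text
clock: 4.6
position: [0.6684, -0.0384, 0.1285]
ee_rot: [-0.071, 0.997, 0.0, 0.001]
ft_force: [2.4, 0.2, 6.5]
grip_width: 0.128
grasp_force: 26.3
```

```bash
python3 - <<'E'
from st import *; state(); p=tocase(manip.get_obs()['position']); print(np.arctan2(p[1]-.021,p[0]+.015)+1.035, np.hypot(p[1]-.021,p[0]+.015))
E
```

```text
t 4.6 case [0.0273 0.0388 0.1285] rot needed [0.04 0.11 0.12] F [2.4 0.2 6.5] grip 0.128 26.3 j [-0.36  0.54  0.48  1.49 -0.26  1.17  1.88]
1.4321801796278106 0.04589596358999511
```

{"api": "jog_arm", "payload": {"deltas": [{"gripper": 0.4,"offset": [0,0,0],"rotation": [0,0,0]},{"gripper": 0.4,"offset": [0,0,0],"rotation": [0,0,0]},{"gripper": 0.4,"offset": [0,0,0],"rotation": [0,0,0]},{"gripper": 0.4,"offset": [0,0,-0.02],"rotation": [0,0,0]},{"gripper": 0.4,"offset": [0,0,-0.02],"rotation": [0,0,0]},{"gripper": 0.6,"offset": [0,0,-0.02],"rotation": [0,0,0]},{"gripper": 0.9,"offset": [0.024,0.021,0],"rotation": [0,0,0.1]},{"gripper": 0.9,"offset": [0.023,0.02,0],"rotation": [0,0,0]},{"gripper": 0.9,"offset": [0,0,0],"rotation": [0,0,0]},{"gripper": 0.9,"offset": [0,0,0],"rotation": [0,0,0]}]}}

```text
clock: 5.6
position: [0.615, -0.0044, 0.1876]
ee_rot: [-0.07, 0.998, 0.0, -0.0]
ft_force: [0.3, -0.4, -0.9]
grip_width: 0.901
grasp_force: 0.0
```

```bash
python3 - <<'E'
from st import *; state(); import cv2
cv2.imwrite("pics/w3.png",imaging.camera("wrist"))
E
```

```text
t 5.6 case [-0.0208  0.0798  0.1876] rot needed [ 0.04 -0.01  0.04] F [ 0.3 -0.4 -0.9] grip 0.901 0.0 j [-0.46  0.37  0.5   1.59 -0.18  1.24  1.78]
```

View pics/w3.png

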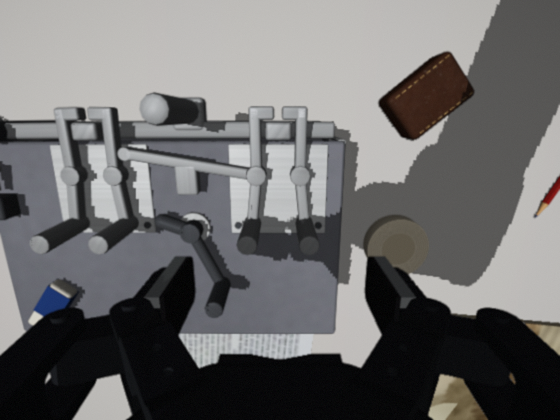

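The cam handle has swung to the back left, and the left pins at (249,240) and (310,240) are centred on the jaws (column 280). I'll descend and squeeze.

{"api": "jog_arm", "payload": {"deltas": [{"gripper": 0.9,"offset": [0,0,0.02],"rotation": [0,0,0]},{"gripper": 0.9,"offset": [0,0,0.02],"rotation": [0,0,0]},{"gripper": 0.9,"offset": [0,0,0.018],"rotation": [0,0,0]},{"gripper": 0.9,"offset": [0,0,0],"rotation": [0,0,0]},{"gripper": 0.5,"offset": [0,0,0],"rotation": [0,0,0]},{"gripper": 0.2,"offset": [0,0,0],"rotation": [0,0,0]},{"gripper": 0.2,"offset": [0,0,0],"rotation": [0,0,0]},{"gripper": 0.2,"offset": [0,0,0],"rotation": [0,0,0]},{"gripper": 0.2,"offset": [0,0,0],"rotation": [0,0,0]},{"gripper": 0.2,"offset": [0,0,0],"rotation": [0,0,0]},{"gripper": 0.2,"offset": [0,0,0],"rotation": [0,0,0]},{"gripper": 0.2,"offset": [0,0,0],"rotation": [0,0,0]}], "newtons": 30}}

```text
clock: 6.85
position: [0.6165, -0.005, 0.1312]
ee_rot: [-0.07, 0.998, 0.0, 0.002]
ft_force: [0.6, 0.1, 7.4]
grip_width: 0.266
grasp_force: 29.0
```

```bash
python3 - <<'E'
from st import *; state()
E
```

```text
t 6.85 case [-0.0193  0.0791  0.1312] rot needed [ 0.    0.19 -0.02] F [0.6 0.1 7.4] grip 0.266 29.0 j [-0.45  0.42  0.49  1.64 -0.21  1.13  1.8 ]
```

Pins met (about 24 mm). On to the right catch.

{"api": "jog_arm", "payload": {"deltas": [{"gripper": 0.8,"offset": [0,0,0],"rotation": [0,0,0]},{"gripper": 0.8,"offset": [0,0,0],"rotation": [0,0,0]},{"gripper": 0.8,"offset": [0,0,0],"rotation": [0,0,0]},{"gripper": 0.9,"offset": [0,0,-0.02],"rotation": [0,0,0]},{"gripper": 0.9,"offset": [0,0,-0.02],"rotation": [0,0,0]},{"gripper": 0.9,"offset": [0,0,-0.018],"rotation": [0,0,0]},{"gripper": 0.9,"offset": [0,-0.04,0],"rotation": [0,0,0]},{"gripper": 0.9,"offset": [0,-0.04,0],"rotation": [0,0,0]},{"gripper": 0.9,"offset": [0,-0.04,0],"rotation": [0,0,0]},{"gripper": 0.9,"offset": [0,0,0],"rotation": [0,0,0]},{"gripper": 0.9,"offset": [0,0,0],"rotation": [0,0,0]}]}}

```text
clock: 7.95
position: [0.6316, -0.125, 0.1871]
ee_rot: [-0.069, 0.998, -0.0, -0.0]
ft_force: [0.5, 1.1, 0.0]
grip_width: 0.901
grasp_force: 0.0
```

```bash
python3 - <<'E'
from st import *; state(); import cv2
cv2.imwrite("pics/w4.png",imaging.camera("wrist"))
E
```

```text
t 7.95 case [-0.0211 -0.0419  0.1871] rot needed [-0.   -0.05 -0.15] F [0.5 1.1 0. ] grip 0.901 0.0 j [-0.28  0.44  0.54  1.51 -0.23  1.26  2.  ]
```

View pics/w4.png

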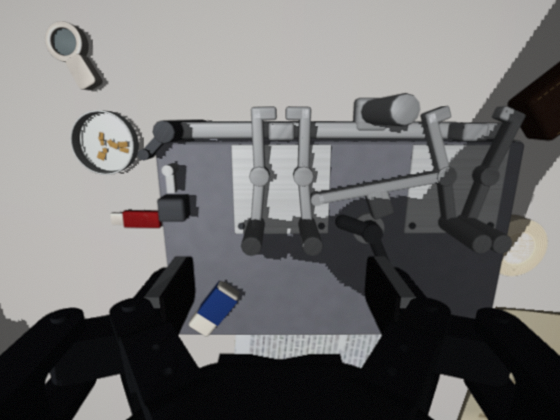

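The left catch is released: its hooks at (437,118) and (510,115) have spread and the bar has moved. The right pins at (252,243) and (313,243) are centred within 2 mm. Squeeze.

{"api": "jog_arm", "payload": {"deltas": [{"gripper": 0.9,"offset": [0,0.0015,0.02],"rotation": [0,0,0]},{"gripper": 0.9,"offset": [0,0,0.02],"rotation": [0,0,0]},{"gripper": 0.9,"offset": [0,0,0.018],"rotation": [0,0,0]},{"gripper": 0.9,"offset": [0,0,0],"rotation": [0,0,0]},{"gripper": 0.5,"offset": [0,0,0],"rotation": [0,0,0]},{"gripper": 0.2,"offset": [0,0,0],"rotation": [0,0,0]},{"gripper": 0.2,"offset": [0,0,0],"rotation": [0,0,0]},{"gripper": 0.2,"offset": [0,0,0],"rotation": [0,0,0]},{"gripper": 0.2,"offset": [0,0,0],"rotation": [0,0,0]},{"gripper": 0.2,"offset": [0,0,0],"rotation": [0,0,0]},{"gripper": 0.2,"offset": [0,0,0],"rotation": [0,0,0]},{"gripper": 0.2,"offset": [0,0,0],"rotation": [0,0,0]}], "newtons": 30}}

```text
clock: 9.2
position: [0.6329, -0.1224, 0.1312]
ee_rot: [-0.07, 0.998, -0.0, 0.002]
ft_force: [0.9, 1.0, 8.2]
grip_width: 0.265
grasp_force: 29.0
```

```bash
python3 - <<'E'
from st import *; state()
E
```

```text
t 9.2 case [-0.0195 -0.0394  0.1312] rot needed [-0.02  0.17 -0.01] F [0.9 1.  8.2] grip 0.265 29.0 j [-0.27  0.49  0.52  1.57 -0.26  1.15  2.02]
```

{"api": "jog_arm", "payload": {"deltas": [{"gripper": 0.8,"offset": [0,0,0],"rotation": [0,0,0]},{"gripper": 0.8,"offset": [0,0,0],"rotation": [0,0,0]},{"gripper": 0.8,"offset": [0,0,0],"rotation": [0,0,0]},{"gripper": 0.8,"offset": [0,0,-0.02],"rotation": [0,0,0]},{"gripper": 0.8,"offset": [0,0,-0.02],"rotation": [0,0,0]},{"gripper": 0.7,"offset": [0,0,-0.022],"rotation": [0,0,0]},{"gripper": 0.6,"offset": [0.025,0.02,0],"rotation": [0,0,0]},{"gripper": 0.6,"offset": [0.025,0.02,0],"rotation": [0,0,0]},{"gripper": 0.6,"offset": [0.024,0.02,0],"rotation": [0,0,0]},{"gripper": 0.6,"offset": [0,0,0],"rotation": [0,0,0]},{"gripper": 0.6,"offset": [0,0,0],"rotation": [0,0,0]}]}}

```text
clock: 10.3
position: [0.5501, -0.0728, 0.1917]
ee_rot: [-0.07, 0.998, 0.0, 0.0]
ft_force: [-0.2, 0.3, 0.1]
grip_width: 0.599
grasp_force: 0.0
```

```bash
python3 - <<'E'
from st import *; state(); import cv2
cv2.imwrite("pics/w5.png",imaging.camera("wrist"))
E
```

```text
t 10.3 case [-0.0946  0.0212  0.1917] rot needed [0.03 0.04 0.03] F [-0.2  0.3  0.1] grip 0.599 0.0 j [-0.42  0.22  0.54  1.74 -0.12  1.21  1.87]
```

View pics/w5.png

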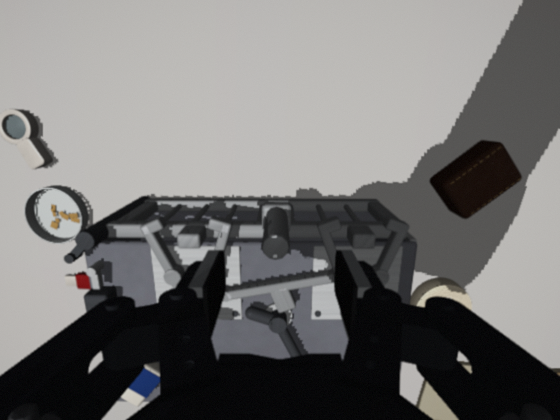

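Both catches' hooks are spread clear of the lugs, and the post top at (276,245) is centred. I'll descend and grip it.

{"api": "jog_arm", "payload": {"deltas": [{"gripper": 0.6,"offset": [0,-0.0005,0.02],"rotation": [0,0,0]},{"gripper": 0.6,"offset": [0,0,0.02],"rotation": [0,0,0]},{"gripper": 0.6,"offset": [0,0,0.02],"rotation": [0,0,0]},{"gripper": 0.6,"offset": [0,0,0],"rotation": [0,0,0]},{"gripper": 0.0,"offset": [0,0,0],"rotation": [0,0,0]},{"gripper": 0.0,"offset": [0,0,0],"rotation": [0,0,0]},{"gripper": 0.0,"offset": [0,0,0],"rotation": [0,0,0]},{"gripper": 0.0,"offset": [0,0,0],"rotation": [0,0,0]},{"gripper": 0.0,"offset": [0,0,0],"rotation": [0,0,0]}], "newtons": 50}}

```text
clock: 11.25
position: [0.5512, -0.0749, 0.1327]
ee_rot: [-0.069, 0.998, -0.001, 0.001]
ft_force: [1.0, -4.7, 3.7]
grip_width: 0.167
grasp_force: 48.8
```

```bash
python3 - <<'E'
from st import *; state()
g=np.linspace(0,1.62,25); k=np.array([post(x) for x in g]); print((np.diff(k,axis=0)[:,:2]*1000).round(1).tolist())
E
```

```text
t 11.25 case [-0.0938  0.019   0.1327] rot needed [-0.08  0.15 -0.07] F [ 1.  -4.7  3.7] grip 0.167 48.8 j [-0.4   0.29  0.53  1.81 -0.16  1.09  1.9 ]
[[-8.9, -1.1], [-8.8, -1.7], [-8.7, -2.3], [-8.5, -2.9], [-8.3, -3.4], [-8.0, -4.0], [-7.7, -4.5], [-7.4, -5.0], [-7.1, -5.5], [-6.7, -6.0], [-6.3, -6.4], [-5.8, -6.8], [-5.3, -7.2], [-4.8, -7.6], [-4.3, -7.9], [-3.8, -8.1], [-3.2, -8.4], [-2.6, -8.6], [-2.1, -8.7], [-1.5, -8.9], [-0.9, -8.9], [-0.3, -9.0], [0.3, -9.0], [0.9, -8.9]]
```

{"api": "jog_arm", "payload": {"deltas": [{"gripper": 0.0,"offset": [0.009,-0.001,0],"rotation": [0,0,0]},{"gripper": 0.0,"offset": [0.009,-0.0015,0],"rotation": [0,0,0]},{"gripper": 0.0,"offset": [0.0085,-0.0025,0],"rotation": [0,0,0]},{"gripper": 0.0,"offset": [0.0085,-0.003,0],"rotation": [0,0,0]},{"gripper": 0.0,"offset": [0.0085,-0.0035,0],"rotation": [0,0,0]},{"gripper": 0.0,"offset": [0.008,-0.004,0],"rotation": [0,0,0]},{"gripper": 0.0,"offset": [0.0075,-0.0045,0],"rotation": [0,0,0]},{"gripper": 0.0,"offset": [0.0075,-0.005,0],"rotation": [0,0,0]},{"gripper": 0.0,"offset": [0.007,-0.0055,0],"rotation": [0,0,0]},{"gripper": 0.0,"offset": [0.0065,-0.006,0],"rotation": [0,0,0]},{"gripper": 0.0,"offset": [0,0,0],"rotation": [0,0,0]}]}}

```text
clock: 12.35
position: [0.4755, -0.1186, 0.1325]
ee_rot: [-0.07, 0.998, 0.002, -0.0]
ft_force: [-9.0, 9.0, 18.0]
grip_width: 0.17
grasp_force: 51.1
```

```bash
cat >> st.py <<'E'
def gate():
    p=tocase(manip.get_obs()['position'])[:2]-[-.082,-.112]; g=np.arctan2(-p[0],p[1])-np.arcsin(.012/.133); print('gate',g.round(3),'r',np.hypot(*p).round(4))
E
python3 - <<'E'
from st import *; state(); gate()
E
```

```text
t 12.35 case [-0.1748 -0.0138  0.1325] rot needed [0.27 0.01 0.06] F [-9.  9. 18.] grip 0.17 51.1 j [-0.38  0.14  0.57  1.97 -0.09  1.06  1.95]
gate 0.667 r 0.1351
```

{"api": "jog_arm", "payload": {"deltas": [{"gripper": 0.0,"offset": [0.0055,-0.0065,-0.0005],"rotation": [0,0,0]},{"gripper": 0.0,"offset": [0.0055,-0.007,-0.0005],"rotation": [0,0,0]},{"gripper": 0.0,"offset": [0.005,-0.0075,0],"rotation": [0,0,0]},{"gripper": 0.0,"offset": [0.0045,-0.0075,0],"rotation": [0,0,0]},{"gripper": 0.0,"offset": [0.004,-0.008,0],"rotation": [0,0,0]},{"gripper": 0.0,"offset": [0.0035,-0.008,0],"rotation": [0,0,0]},{"gripper": 0.0,"offset": [0.003,-0.0085,0],"rotation": [0,0,0]},{"gripper": 0.0,"offset": [0,0,0],"rotation": [0,0,0]}]}}

```text
clock: 13.15
position: [0.4484, -0.1774, 0.1319]
ee_rot: [-0.069, 0.998, 0.002, -0.004]
ft_force: [-21.4, 6.9, 19.4]
grip_width: 0.173
grasp_force: 52.6
```

```bash
python3 - <<'E'
from st import *; state(); gate()
E
```

```text
t 13.15 case [-0.2099 -0.0682  0.1319] rot needed [ 0.29 -0.46 -0.09] F [-21.4   6.9  19.4] grip 0.173 52.6 j [-0.3   0.13  0.63  1.98 -0.08  1.07  2.07]
gate 1.151 r 0.1351
```

{"api": "jog_arm", "payload": {"deltas": [{"gripper": 0.0,"offset": [0.004,-0.0085,-0.001],"rotation": [0,0,0]},{"gripper": 0.0,"offset": [0.003,-0.0085,-0.001],"rotation": [0,0,0]},{"gripper": 0.0,"offset": [0.0025,-0.009,0],"rotation": [0,0,0]},{"gripper": 0.0,"offset": [0.002,-0.009,0],"rotation": [0,0,0]},{"gripper": 0.0,"offset": [0.001,-0.009,0],"rotation": [0,0,0]},{"gripper": 0.0,"offset": [0,-0.009,0],"rotation": [0,0,0]},{"gripper": 0.0,"offset": [0,-0.009,0],"rotation": [0,0,0]},{"gripper": 0.0,"offset": [0,0,0],"rotation": [0,0,0]},{"gripper": 0.0,"offset": [0,0,0],"rotation": [0,0,0]}]}}

```text
clock: 14.05
position: [0.4475, -0.2407, 0.1328]
ee_rot: [-0.069, 0.998, 0.0, -0.002]
ft_force: [-0.4, 2.4, -27.9]
grip_width: 0.172
grasp_force: 49.9
```

```bash
python3 - <<'E'
from st import *; state(); gate()
E
```

```text
t 14.05 case [-0.2195 -0.1308  0.1328] rot needed [ 0.07 -0.21 -0.05] F [ -0.4   2.4 -27.9] grip 0.172 49.9 j [-0.2   0.19  0.67  1.93 -0.13  1.07  2.24]
gate 1.617 r 0.1388
```

{"api": "jog_arm", "payload": {"deltas": [{"gripper": 0.0,"offset": [-0.001,-0.002,0.001],"rotation": [0,0,0]},{"gripper": 0.0,"offset": [-0.001,-0.001,0],"rotation": [0,0,0]},{"gripper": 0.0,"offset": [0,0,0],"rotation": [0,0,0]},{"gripper": 0.0,"offset": [0,0,0],"rotation": [0,0,0]},{"gripper": 0.0,"offset": [0,0,0],"rotation": [0,0,0]}]}}

```text
clock: 14.55
position: [0.4487, -0.2443, 0.1326]
ee_rot: [-0.069, 0.998, 0.001, -0.003]
ft_force: [-11.2, 1.4, -11.4]
grip_width: 0.172
grasp_force: 51.5
```

```bash
python3 - <<'E'
from st import *; state(); gate(); import cv2
a=imaging.camera("top")[130:290,180:380]; b=imaging.camera("side")[150:310,190:390]
cv2.imwrite("pics/end.png",cv2.resize(np.hstack([a,b]),(800,320),interpolation=cv2.INTER_CUBIC)); state()
E
```

```text
t 14.55 case [-0.2189 -0.1346  0.1326] rot needed [ 0.08 -0.3  -0.09] F [-11.2   1.4 -11.4] grip 0.172 51.5 j [-0.2   0.2   0.67  1.92 -0.14  1.07  2.24]
gate 1.644 r 0.1387
t 14.65 case [-0.2189 -0.1345  0.1326] rot needed [ 0.08 -0.3  -0.08] F [-11.4   1.8 -11.3] grip 0.173 51.5 j [-0.2   0.2   0.67  1.92 -0.14  1.07  2.24]
```

View pics/end.png

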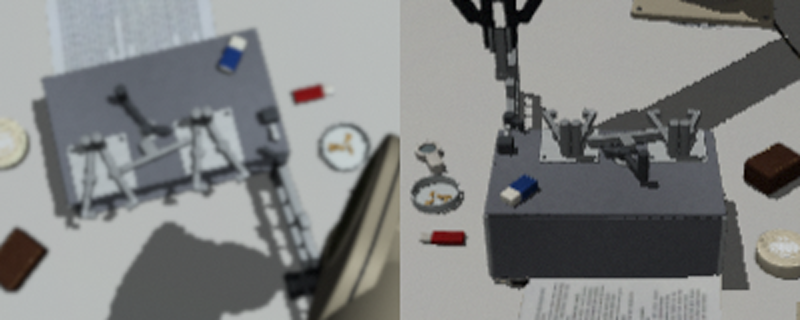

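The gate stands square to the front in the fingers, at about (290,240) in the top crop. Both pin pairs are together, the cam is freed and the surrounding items haven't moved. I'll hand it in.

```bash
python3 -c "
from workcell import workorder; print(workorder.hand_in())"
```

```text
the job is handed in; nothing more can be done
None
```

The case is open and handed in at about 15 s: the cam was freed, the left then the right catch squeezed, and the gate is held at about 1.64 rad (just past square) with the fingers gripping its post, and the things around it look unmoved in the last camera view.

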